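# Open the bar clamp on the glued serving board

## Task

The glue in the split serving board is dry and the clamp's screw is already slack, so open the bar clamp: press down the green release tab of its sliding jaw and, keeping it pressed, push the jaw back along the bar, away from the board, all the way to its end stop; then let the tab go and move clear. Do not lift or shift the board or anything else on the shelf.

Things in the scene. Friction and masses are not known exactly. Their poses are not given: they have to be found in the camera images.
- clamp: Bar clamp on two rubber feet; it does not move. Aluminium bar 420 mm long, 32 mm wide, top 36 mm above the shelf, ratchet teeth 6 mm apart in a channel along it. Origin: on the shelf under the bar's middle. +x: along the bar from the grey screw head (x -180 to -260 mm) to the open end (+217 mm), the way the jaw opens; z up. The board lies on the bar between head and jaw.
- jaw (a joint): Travel of the grey jaw along clamp +x, m: starts 0 to 0.035 (near the board), 0.15 at the end stop. Its face is at clamp x = -36 mm + travel; its upright is 22 mm thick, 40 mm wide, 91 mm above the shelf. Friction about 1 N. The ratchet blocks +x unless the release is down (at most one 6 mm tooth of slack); towards the board it clicks freely.
- jaw_top (a point): Middle of the top of the jaw's upright, 91 mm above the shelf, 12 mm behind the jaw face.
- release_pad (a point): Thumb point on top of the green release tab, about 56 mm above the shelf at rest, over the bar's centre line. Tab 30 mm wide; the jaw's upright ends 40 mm before it, and 22 mm beyond it (clamp +x) an upturned lip stands 8 mm high, to push against. Slopes up 0.13 rad to the lip, rides with the jaw. Fully pressed it is 7 to 8 mm lower (about 6 N); it springs back up.
- release (a joint): Angle of the release tab, rad: 0 up, 0.26 fully pressed; at rest it reads 0 to 0.14, as the pawl has dropped between the teeth or still stands on one. The pawl is clear of the teeth above about 0.15.
- board_center (a point): Centre of the brown serving board, 110 mm along the bar, 240 mm across it, 18 mm thick, lying loose on the bar (underside 36 mm above the shelf) between the screw pad and the jaw. To be left where it is.
- ramekin_center (a point): Centre of the clear glass ramekin, 86 mm across and 45 mm high, standing near the bar. To be left alone.
- tongs_center (a point): Centre of the chrome tongs, 265 mm long, 12 mm thick, 30 mm high at the pivot, lying beside the bar. To be left alone.
- brush_center (a point): Centre of the steel grill brush, 265 mm long, 31 mm high. To be left alone.
- trivet_center (a point): Centre of the orange trivet, a disc 164 mm across, 8 mm thick. To be left alone.
- caddy_pot (a point): Mouth centre of one of the four ceramic pots (62 mm across) in the spice caddy, 60 mm from its axis and 82 mm above the shelf; the round wooden turntable is 200 mm across, 147 mm high with its centre post. To be left alone, not turned.

How it is judged (in metres and radians):
On the way, in this order (a step that is already met when the one before it is completed fails the run):
1. the release tab is pressed down while the jaw is still where it was (value of joint release above 0.18 rad and distance of jaw_top from where it was at the start of the episode below 0.02 m), for 0.1 s.
2. with the tab held down, the jaw is well on its way back along the bar (value of joint jaw above 0.09 m and value of joint release above 0.17 rad), for 0.04 s.
At the end, for the whole second after the job is handed in: The jaw stands still within 8 mm of its end stop (travel over 142 mm of 150), the release tab has been let go (below 0.16 rad), and the board has not moved more than 15 mm (value of joint jaw above 0.142 m and velocity of joint jaw between -0.01 and 0.01 m/s and value of joint release below 0.16 rad and distance of board_center from where it was at the start of the episode below 0.015 m); the robot touches nothing.
It fails at once if the board is shifted by more than 15 mm (distance of board_center from where it was at the start of the episode above 0.015 m).
It fails at once if the board, ramekin, tongs, brush or trivet is lifted off by more than 12 mm (height (world z) of board_center above 0.057 m or height (world z) of ramekin_center above 0.034 m or height (world z) of tongs_center above 0.018 m or height (world z) of brush_center above 0.03 m or height (world z) of trivet_center above 0.016 m).
It fails at once if the ramekin, tongs, brush, trivet or spice caddy is shifted by more than 20 mm (distance of any of ramekin_center, tongs_center, brush_center, trivet_center, caddy_pot from where it was at the start of the episode above 0.02 m).
It also fails if it takes over 38 s, if anything falls off the work surface, if the arm or the gripper's body presses on something with over 40 N, if the wrist force passes 120 N, or if a joint passes its speed limit or range.

## Robot

A 6-joint arm with a two-finger parallel gripper is mounted at the origin on the work surface. World frame = base frame: x ahead of the robot, y to its left, z up, the work surface at z = 0. Lengths are in m, angles in degrees, forces in N, time in s.
With the tool pointing down it reaches from about 0.35 to 0.975 m from the base axis. Payload 7.1 kg.
Tool frame: the origin (TCP) lies at the very end of the fingers, on their centre line; the grasp point (between the pads) lies 19 mm behind it; z points along the fingers, y is the direction in which the jaws open and shut (so a half turn about z gives the same grasp; the last joint's range is limited). The gripper opens to 88 mm and grips with 3 to 60 N. Pads are 20 mm wide; open, the fingers measure 115 mm over their backs; the gripper's body (75 mm by 178 mm) begins 61 mm behind the grasp point.
Start: joints at [-66.52, 24.242, 93.386, -0, 62.372, -1.089], TCP at [0.26, -0.568, 0.223] pointing down, gripper open.
Joint ranges: [-172.04, 172.04], [-51.8, 120.97], [4.93, 147.93], [-75.15, 255.16], [6.16, 154.13], [-145.62, 145.62]. Speed limits (degrees/s): [136.94, 136.94, 172.46, 180, 180, 180].

## Interface

Orientations are given as a 3x3 rotation matrix whose columns are the frame's x, y, z axes.
In Python, from rig import ctrl, optics gives the robot as it stands.
- The arm moves only by the shell command python3 -m creep 'ROWS' [FORCE]. ROWS is JSON, a list of rows, each a list of 7 numbers: the finger opening in cm, from 0 to 8.78, then the shift along the world's x, y, z in cm, then the turn, a rotation vector about the world's x, y, z in degrees. In form: [[claw, x, y, z, rx, ry, rz], ...]. A call has 1 to 5 rows; each row is the pose to reach, as a shift and turn from the pose commanded when the call began; what a row does not reach only later rows make up. A row lasts 1/10 s, in which the tool goes at most 50 mm and 8.59 degrees, less where a joint would pass 70% of its speed; a pose out of reach is approached as far as the arm can. A call with a gripper value outside its range is refused whole. The fingers move at their own pace and stop on an object; FORCE is the grip in N (left out, the last holds). Time passes only in rows, so rows that repeat a pose let the fingers close. It gives the time, the measured TCP pose, the force and the opening at its end, in the units of the state.
- ctrl.sense(): the state, without advancing time (a new reading comes with each control period).
- optics.read_camera(name): name is "side" or "top" or "wrist"; returns the picture (400x640x3 uint8, red, green, blue); there is no depth.
- optics.camera_model(name): a dict with "vfov" (degrees; the focal length in pixels is half the picture's height over the tangent of half this angle, whatever the lens; pixels are square), "cx", "cy" (the principal point, pixels), "k1" (the pictures are not rectified: a ray, as slopes to the right and down, at radius r is drawn at 1 + k1 r^2 times it, then the intrinsics apply), "world_to_cam" (4x4, takes a point from world to camera coordinates); the wrist camera has in their place "mount" (4x4, takes a point from camera to tool coordinates, whose origin is the TCP and whose axes are the flange's). Camera axes: x right, y up, looking along -z (the intrinsics and any distortion apply to the point x, -y, -z); pixel columns grow to the right and rows downward; lengths in m; the calibration is good to about 2 mm. A picture is of the moment at which its call begins: read the wrist's pose just before it. camera_model takes no time and is no camera call.
- ctrl.close_job(): hands the job in, once; it reports no verdict.
The state is a dict: "t": time; "qpos": joint angles; "qvel": joint speeds; "tau": joint torques, N m; "tool_pos": TCP position; "ee_rot": TCP orientation; "wrist_force": force on the tool from outside, world axes, zero at the start; "moment": the same for the moment, N m; "grip_width": finger opening in m.
Only numpy, scipy, OpenCV 4.12 (cv2) and the standard library are available. Lean on these libraries where they do the work, as an engineer would, in place of code of your own. Each camera call takes 0.05 s, during which the arm holds its last target.

## Working session

There is one attempt and no reset: what is moved stays moved. The work goes in short steps, Python scripts to look and compute and a shell command to move; the robot and the scene stay as the last step left them, time stands still between calls to the robot, and variables do not carry over. Pictures are saved under pics/ and viewed, and the job is handed in when it is done.

```bash
ls; mkdir -p pics; python3 - <<'E'
from rig import ctrl, optics
import cv2
s=ctrl.sense();print(s)
for n in("side","top","wrist"):
    m=optics.camera_model(n);print(n,m)
    cv2.imwrite(f"pics/{n}0.png",cv2.cvtColor(optics.read_camera(n),cv2.COLOR_RGB2BGR))
E
```

```text
pics
{'t': 0.0, 'qpos': array([-6.65201752e+01,  2.42812984e+01,  9.34318646e+01, -2.93625887e-05,
        6.23723347e+01, -1.08935650e+00]), 'qvel': array([ 0.03802099, -0.03531301,  0.04287575,  0.11647799, -0.04335383,
       -0.01517784]), 'tau': array([-1.49622396e-03, -5.44634485e+01, -2.73665106e+01,  6.44056569e-02,
        2.28396471e-02, -1.34722177e-04]), 'tool_pos': array([ 0.25966342, -0.56789334,  0.22193288]), 'ee_rot': array([[ 9.09459799e-01,  4.15791438e-01, -5.94954506e-04],
       [ 4.15791862e-01, -9.09458770e-01,  1.36848076e-03],
       [ 2.79159872e-05, -1.49195548e-03, -9.99998887e-01]]), 'wrist_force': array([ 0.53644208, -0.39438201,  0.63968037]), 'moment': array([ 0.03500861, -0.01562095, -0.00957254]), 'grip_width': 0.08786097366387347}
side {'vfov': 52.3587916199934, 'cx': 325.93793384730026, 'cy': 201.72647706648834, 'k1': -0.09434479401665878, 'world_to_cam': array([[-0.83941741, -0.54343048, -0.00785607,  0.43332594],
       [ 0.40768107, -0.63915768,  0.65213005, -0.23967836],
       [-0.35940861,  0.54420655,  0.75806641, -1.04599195],
       [ 0. 
[... 191 characters left out ...]
00992224, -0.99977571, -0.01871035,  0.04510544],
       [ 0.99640465, -0.01145974,  0.08394313, -0.48962507],
       [-0.08413872, -0.01781018,  0.99629487, -1.2297305 ],
       [ 0.        ,  0.        ,  0.        ,  1.        ]])}
wrist {'vfov': 58.02729161332069, 'cx': 319.51103240552754, 'cy': 199.48583066416393, 'k1': -0.015430001702267857, 'mount': array([[ 3.80826872e-04,  9.66807932e-01,  2.55503969e-01,
         6.89841499e-02],
       [ 9.99999776e-01, -5.08760798e-04,  4.34620208e-04,
        -1.59944396e-04],
       [ 5.50184668e-04,  2.55503746e-01, -9.66807909e-01,
        -1.63401326e-01],
       [ 0.00000000e+00,  0.00000000e+00,  0.00000000e+00,
         1.00000000e+00]])}
```

View pics/side0.png

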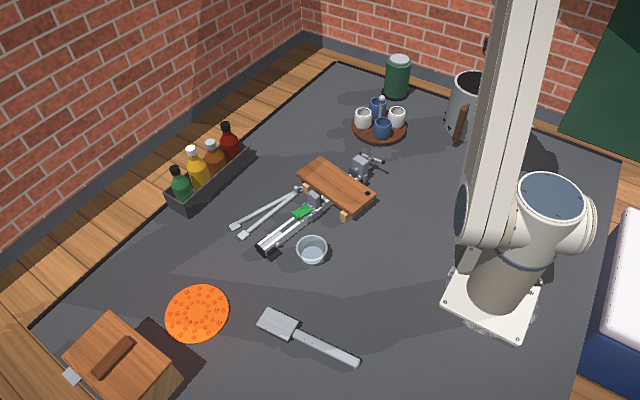

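View pics/top0.png

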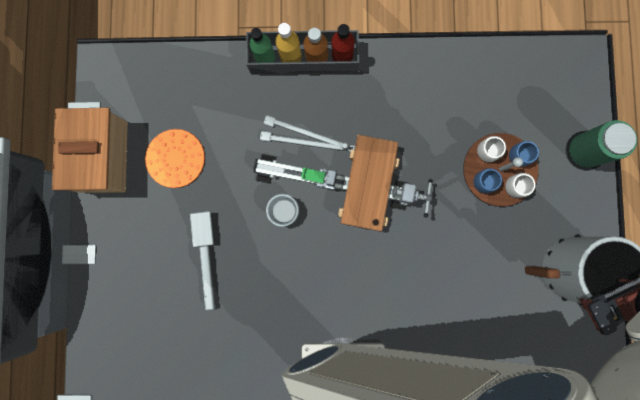

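View pics/wrist0.png

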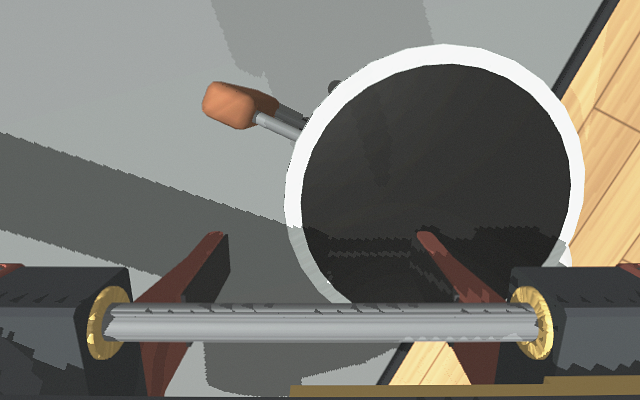

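The top view shows the clamp: bar end at about (257,167), green tab at (314,176), jaw at (330,180), board at (371,183). In the side view the tab is at (301,212). The ramekin is at (283,210) in the top view and the tongs at (300,133). I'll zoom in and triangulate.

```bash
cat > h.py <<'E'
import numpy as np, cv2
from rig import ctrl, optics
def model(n,s=None):
    m=optics.camera_model(n); f=200/np.tan(np.radians(m['vfov'])/2)
    K=np.array([[f,0,m['cx']],[0,f,m['cy']],[0,0,1]]); D=np.array([m['k1'],0,0,0,0.])
    F=np.diag([1,-1,-1,1.])
    if 'world_to_cam' in m: W=m['world_to_cam']
    else:
        T=np.eye(4);T[:3,:3]=s['ee_rot'];T[:3,3]=s['tool_pos']; W=np.linalg.inv(T@m['mount'])
    return K,D,F@W
def proj(M,P):
    K,D,W=M; return cv2.projectPoints(np.float64(P).reshape(-1,1,3),cv2.Rodrigues(W[:3,:3])[0],W[:3,3],K,D)[0][:,0]
def ray(M,p):
    K,D,W=M; u=cv2.undistortPoints(np.float64([[p]]),K,D)[0,0]
    R=W[:3,:3]; d=R.T@np.r_[u,1]; return -R.T@W[:3,3], d/np.linalg.norm(d)
def atz(M,p,z):
    o,d=ray(M,p); return o+d*(z-o[2])/d[2]
def tri(Ms,ps):
    A=0;b=0
    rs=[ray(M,p) for M,p in zip(Ms,ps)]
    for o,d in rs:
        Q=np.eye(3)-np.outer(d,d);A=A+Q;b=b+Q@o
    X=np.linalg.solve(A,b); return X,[np.linalg.norm((np.eye(3)-np.outer(d,d))@(X-o)) for o,d in rs]
def crop(img,x0,y0,w,h,k,name):
    c=cv2.resize(cv2.cvtColor(img[y0:y0+h,x0:x0+w],cv2.COLOR_RGB2BGR),None,fx=k,fy=k,interpolation=cv2.INTER_CUBIC)
    for i in range(0,w,10): cv2.line(c,(i*k,0),(i*k,6 if i%50 else 14),(0,0,255),1)
    for i in range(0,h,10): cv2.line(c,(0,i*k),(6 if i%50 else 14,i*k),(0,0,255),1)
    cv2.imwrite(name,c)
E
python3 - <<'E'
import cv2
from h import *
t=cv2.imread('pics/top0.png')[:,:,::-1]; s=cv2.imread('pics/side0.png')[:,:,::-1]
crop(t,240,110,200,130,4,'pics/topz.png'); crop(s,220,130,170,140,4,'pics/sidez.png')
def green(im):
    h=cv2.cvtColor(im,cv2.COLOR_RGB2HSV); return cv2.inRange(h,(50,120,60),(75,255,255))
for n,im,b in(('top',t,(290,160,340,195)),('side',s,(280,195,330,230))):
    m=green(im)[b[1]:b[3],b[0]:b[2]]; M=cv2.moments(m,True);print(n,M['m00'],M['m10']/M['m00']+b[0],M['m01']/M['m00']+b[1])
E
```

```text
top 222.0 312.8783783783784 175.05855855855856
side 164.0 301.0060975609756 211.3658536585366
```

View pics/topz.png

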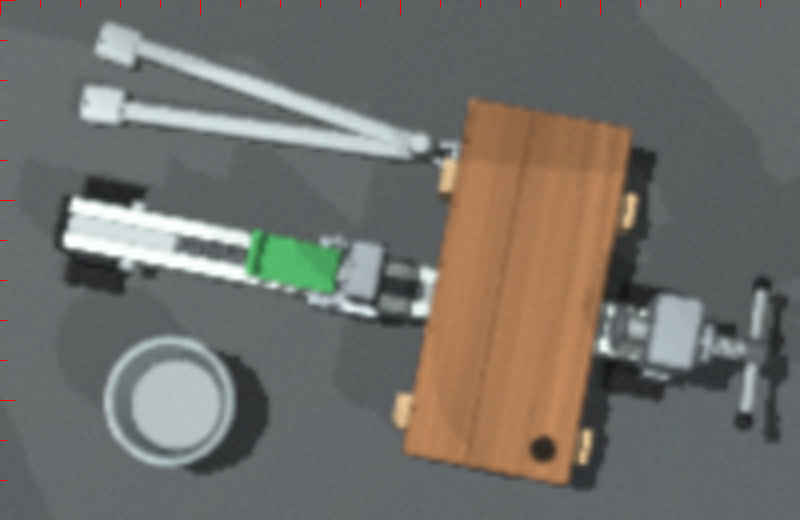

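View pics/sidez.png

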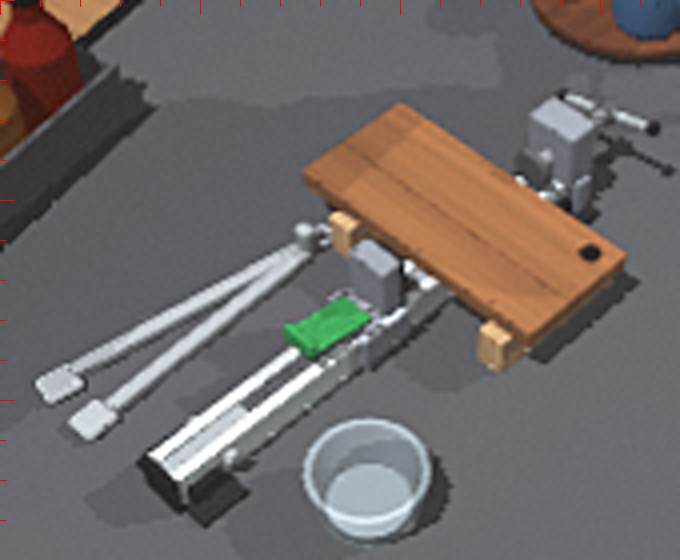

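```bash
python3 - <<'E'
from h import *
T=model('top');S=model('side')
tz=lambda x,y:(240+x/4,110+y/4); sz=lambda x,y:(220+x/4,130+y/4)
pts={'green':((312.9,175.06),(301.0,211.37)),
'lipN':(tz(258,232),sz(287,328)),'lipS':(tz(249,276),sz(318,355)),
'tabE_N':(tz(341,243),sz(350,300)),'tabE_S':(tz(336,290),sz(370,322)),
'barN':(tz(75,200),sz(152,460)),'barS':(tz(65,246),sz(184,482)),
'jawNW':(tz(354,243),sz(350,255)),'jawSW':(tz(345,297),sz(374,278)),'jawNE':(tz(384,244),sz(372,240)),'jawSE':(tz(377,299),sz(401,262)),
'boardNW':(tz(471,99),sz(302,175)),'boardSW':(tz(405,455),sz(525,340)),'boardNE':(tz(632,130),sz(402,104)),'boardSE':(tz(568,485),sz(627,255)),
'ram':(tz(170,400),sz(368,468))}
for k,(a,b) in pts.items():
    X,e=tri([T,S],[a,b]);print(k,np.round(X*1000,1),np.round(np.array(e)*1000,1), 'top@56',np.round(atz(T,a,.056)*1000,0)[:2])
E
```

```text
green [554.4  72.7  49.8] [0.3 0.3] top@56 [554.  73.]
lipN [571.8  94.   57.6] [0.9 0.9] top@56 [573.  95.]
lipS [542.3  99.8  53.2] [2. 2.] top@56 [544. 101.]
tabE_N [562.5  37.8  39.4] [5.4 5.4] top@56 [565.  40.]
tabE_S [535.4  43.6  36.4] [0.9 0.9] top@56 [534.  44.]
barN [599.9 219.7  24.3] [1.5 1.5] top@56 [596. 215.]
barS [567.1 225.1  30.4] [2.1 2.1] top@56 [565. 222.]
jawNW [559.8  30.7  82.9] [1. 1.] top@56 [565.  31.]
jawSW [528.5  38.8  84.2] [3.2 3.2] top@56 [529.  38.]
jawNE [557.1  10.4  82.2] [3.2 3.2] top@56 [564.  12.]
jawSE [524.1  16.7  83.5] [0.1 0.1] top@56 [528.  17.]
boardNW [662.1 -48.1  41.7] [0.9 0.9] top@56 [660. -47.]
boardSW [4.271e+02 2.000e-01 4.200e+01] [1.7 1.7] top@56 [425.  -0.]
boardNE [ 638.5 -154.5   45.8] [1.3 1.3] top@56 [ 638. -152.]
boardSE [ 404.4 -106.8   46.6] [0.4 0.4] top@56 [ 405. -106.]
ram [462.5 153.8  41.9] [1.2 1.2] top@56 [463. 153.]
```

Heights read about 8 mm low in triangulation (board top 44 instead of 54, jaw top 83 instead of 91), but the plan positions agree. The bar's +x points along about (0.207, 0.978), and the pad is at about (0.552, 0.074). Next I'll raise the arm, close the fingers, turn +53.6° and hover.

```bash
python3 -m creep '[[0,0,0,5,0,0,0],[0,2,4.4,5,0,0,6],[0,4,8.8,5,0,0,12],[0,6,13.2,5,0,0,18],[0,8,17.6,5,0,0,24]]' 20
python3 -m creep '[[0,2,4.4,0,0,0,6],[0,4,8.8,0,0,0,12],[0,6,13.2,0,0,0,18],[0,8,17.6,0,0,0,24],[0,10,22,0,0,0,29.6]]'
python3 -m creep '[[0,2,4.4,0,0,0,0],[0,4,8.8,0,0,0,0],[0,6,13.2,0,0,0,0],[0,8,17.6,0,0,0,0],[0,10,22,0,0,0,0]]'
python3 -m creep '[[0,1,3,-5,0,0,0],[0,1.3,3,-10,0,0,0],[0,1.3,3,-10,0,0,0],[0,1.3,3,-10,0,0,0]]'
python3 - <<'E'
from h import *
s=ctrl.sense();print(s['t'],s['tool_pos'],s['ee_rot'][:,0],s['wrist_force'])
for n in('wrist','top'):cv2.imwrite(f'pics/{n}1.png',cv2.cvtColor(optics.read_camera(n),cv2.COLOR_RGB2BGR))
E
```

```text
t: 0.65
tool_pos: [0.3401, -0.3906, 0.2726]
ee_rot: [[0.659, 0.752, 0.0], [0.752, -0.659, 0.0], [0.0, -0.0, -1.0]]
wrist_force: [0.9, -0.1, 0.2]
grip_width: 0.051
t: 1.15
tool_pos: [0.4402, -0.1705, 0.2727]
ee_rot: [[0.201, 0.98, 0.0], [0.98, -0.201, -0.0], [-0.0, 0.0, -1.0]]
wrist_force: [1.3, -0.8, -0.4]
grip_width: 0.0117
t: 1.65
tool_pos: [0.5402, 0.0496, 0.2726]
ee_rot: [[0.205, 0.979, -0.0], [0.979, -0.205, -0.0], [-0.0, -0.0, -1.0]]
wrist_force: [0.0, 0.1, -0.3]
grip_width: 0.0007
t: 2.05
tool_pos: [0.5516, 0.0774, 0.1714]
ee_rot: [[0.205, 0.979, -0.004], [0.979, -0.205, -0.001], [-0.001, -0.004, -1.0]]
wrist_force: [-0.5, 0.7, 0.3]
grip_width: 0.0004
2.05 [0.55158574 0.07735094 0.17139649] [ 0.20483408  0.97879557 -0.00149066] [-0.49472914  0.69795629  0.28181517]
```

View pics/wrist1.png

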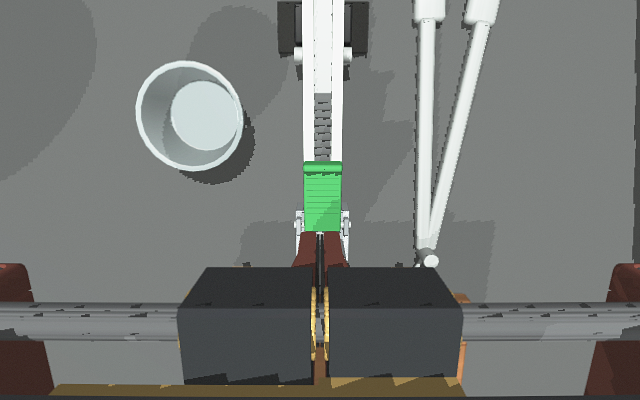

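The wrist view is aligned with the bar, which is centred at column 322. The lip spans (304–341, 163), and the tab runs down to row 232, where the brown fingertips cover it. I'll triangulate the lip and check the forward projection of my TCP contact.

```bash
python3 - <<'E'
from h import *
s=ctrl.sense();W=model('wrist',s);T=model('top');S=model('side')
d=np.array([.205,.979])
tz=lambda x,y:(240+x/4,110+y/4); sz=lambda x,y:(220+x/4,130+y/4)
L=(304,163);R=(341,163)
for n,p,a,b in(('lipS',L,tz(249,276),sz(318,355)),('lipN',R,tz(258,232),sz(287,328))):
    print(n,[np.round(1000*v,1) for v in tri([W,T],[p,a])],[np.round(1000*v,1) for v in tri([W,S],[p,b])],[np.round(1000*v,1) for v in tri([W,S,T],[p,b,a])])
    print([np.round(1000*atz(W,p,z),1) for z in(.056,.067)])
print('bar line', [np.round(1000*atz(W,p,.036),1) for p in((322.5,5),(322.5,100))])
print('tip proj',proj(W,s['tool_pos']), 'slack tab root',np.round(1000*atz(W,(322,232),.053),1))
E
```

```text
lipS [array([545.5, 101.7,  41.5]), array([0., 0., 0., ..., 0., 0., 0.], shape=(2000,))] [array([543.8, 100.3,  50.2]), array([0., 0., 0., ..., 0., 0., 0.], shape=(2000,))] [array([543.9, 100.6,  50.8]), array([0., 0., 0., ..., 0., 0., 0.], shape=(3000,))]
[array([546.5, 103.9,  56. ]), array([547.3, 105.5,  67. ])]
lipN [array([575.3,  95.4,  40.7]), array([0., 0., 0., ..., 0., 0., 0.], shape=(2000,))] [array([573. ,  95.8,  57.2]), array([0., 0., 0., ..., 0., 0., 0.], shape=(2000,))] [array([573.1,  95.1,  56. ]), array([0., 0., 0., ..., 0., 0., 0.], shape=(3000,))]
[array([575. ,  97.9,  56. ]), array([574.7,  99.8,  67. ])]
bar line [array([584.9, 216.5,  36. ]), array([570.7, 148. ,  36. ])]
tip proj [[320.82311745 251.59559152]] slack tab root [548.4  43.6  53. ]
```

```bash
python3 -m creep '[[0,0.45,0.3,-4,0,0,0],[0,0.45,0.3,-8,0,0,0],[0,0.45,0.3,-8.5,0,0,0],[0,0.45,0.3,-8.5,0,0,0]]'
python3 - <<'E'
from h import *
s=ctrl.sense();print(s['t'],s['tool_pos'],s['ee_rot'][:,0],s['wrist_force'])
for n in('wrist','top','side'):
    im=optics.read_camera(n);cv2.imwrite(f'pics/{n}2.png',cv2.cvtColor(im,cv2.COLOR_RGB2BGR))
    if n=='side': crop(im,220,130,170,140,4,'pics/side2z.png')
E
```

```text
t: 2.55
tool_pos: [0.5579, 0.08, 0.0889]
ee_rot: [[0.206, 0.979, 0.0], [0.979, -0.206, 0.0], [0.0, 0.0, -1.0]]
wrist_force: [0.0, 0.0, -0.1]
grip_width: 0.0005
2.55 [0.55787801 0.08004069 0.0889069 ] [2.06014160e-01 9.78549005e-01 1.06809468e-04] [ 0.01600439  0.01950424 -0.08791488]
```

View pics/wrist2.png

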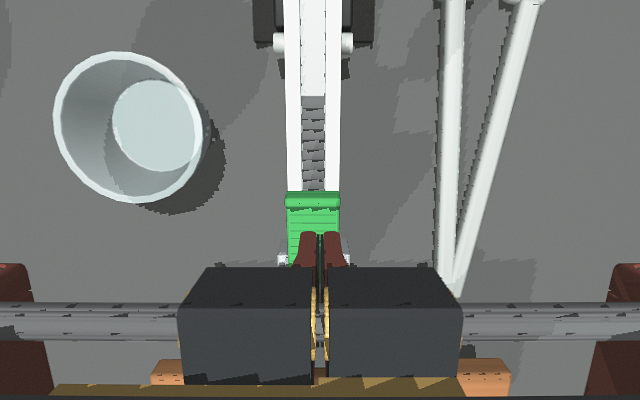

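View pics/side2z.png

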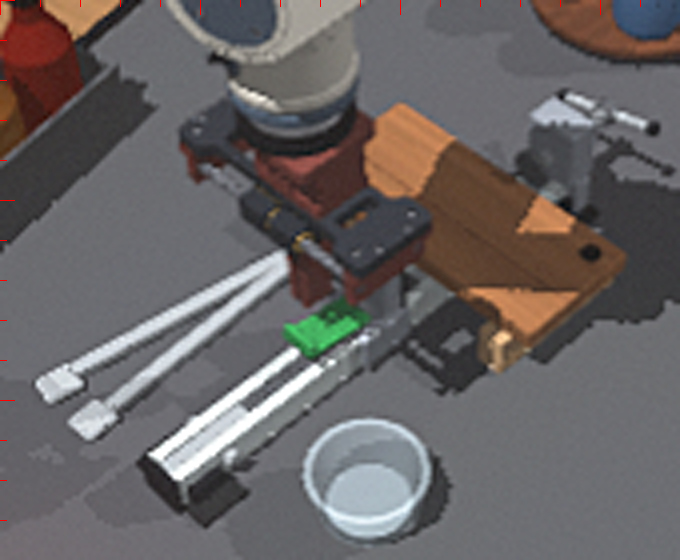

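The lip is at (285–340, 193) and the fingers are centred at about column 320, so I am about 4 mm to the right (+x world). I'll triangulate the lip from the two wrist poses.

```bash
python3 - <<'E'
from h import *
s2=ctrl.sense();W2=model('wrist',s2)
print(s2['tool_pos'])
s1=dict(tool_pos=np.array([0.55158574,0.07735094,0.17139649]),ee_rot=np.array([[0.2048,0.979,-0.004],[0.9788,-0.205,-0.001],[-0.0015,-0.004,-1]]))
W1=model('wrist',s1)
def tri2(Ms,ps):
    A=0;b=0
    for M,p in zip(Ms,ps):
        o,d=ray(M,p);o=o.ravel()[:3];Q=np.eye(3)-np.outer(d,d);A=A+Q;b=b+Q@o
    return np.linalg.solve(A,b)
for a,b in(((304,163),(285,193)),((341,163),(340,193))):
    print(np.round(1000*tri2([W1,W2],[a,b]),1),[np.round(1000*atz(W2,b,z),1) for z in(.056,.067)])
for z in(.056,.067):
  c=atz(W2,(312.5,193),z)[:2]-s2['tool_pos'][:2]; x=s2['ee_rot'][:2,0];y=s2['ee_rot'][:2,1];print(z,'lip rel tool along',c@x*1000,'across',c@y*1000)
print('bar line', [np.round(1000*atz(W2,p,.036),1) for p in((313.5,5),(313.5,150))])
print(proj(W2,s2['tool_pos']))
E
```

```text
[0.55918978 0.08053304 0.09030898]
[543.  103.6  48.7] [array([544. , 105.2,  56. ]), array([545.5, 107.6,  67. ])]
[573.2  97.6  50.4] [array([574.3,  98.8,  56. ]), array([574.2, 101.6,  67. ])]
0.056 lip rel tool along 21.040989445055693 across -4.46993218263986
0.067 lip rel tool along 23.717938727001826 across -4.29318913317015
bar line [array([580.7, 201.1,  36. ]), array([564. , 123.3,  36. ])]
[[320.81758812 251.59714978]]
```

```bash
python3 -m creep '[[0,-0.4,0.4,-1,0,0,0],[0,-0.4,0.4,-2,0,0,0],[0,-0.4,0.4,-2.5,0,0,0],[0,-0.4,0.4,-2.5,0,0,0]]'
python3 - <<'E'
from h import *
s=ctrl.sense();print(s['t'],s['tool_pos'],s['ee_rot'][:,0],s['wrist_force'])
im=optics.read_camera('wrist');cv2.imwrite(f'pics/w3.png',cv2.cvtColor(im,cv2.COLOR_RGB2BGR))
E
```

```text
t: 3.1
tool_pos: [0.5526, 0.0846, 0.0616]
ee_rot: [[0.205, 0.979, -0.002], [0.979, -0.205, -0.0], [-0.001, -0.002, -1.0]]
wrist_force: [-1.1, -0.0, 0.7]
grip_width: 0.0005
3.1 [0.55258913 0.08458858 0.06163536] [ 2.04803598e-01  9.78802862e-01 -6.66854733e-04] [-1.06347672 -0.00579344  0.74656851]
```

View pics/w3.png

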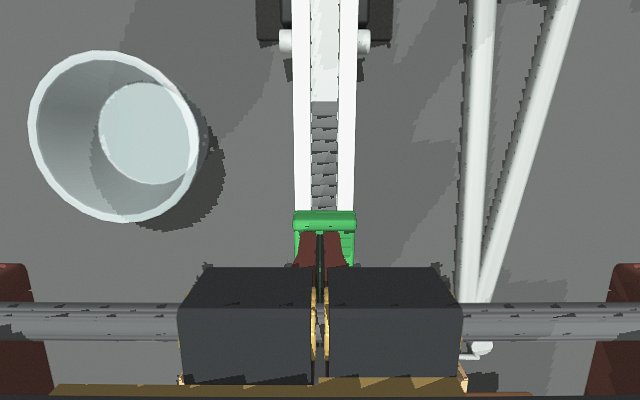

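The lip is at columns 293–356, row 212, centre 324, and the fingers are at 320, about 2 mm to the left and just behind the lip. I'll make a small correction and press down in steps.

```bash
python3 -m creep '[[0,0.15,0,-0.4,0,0,0],[0,0.15,0,-0.8,0,0,0],[0,0.15,0,-0.8,0,0,0]]'
python3 -m creep '[[0,0,0,-0.3,0,0,0],[0,0,0,-0.3,0,0,0]]'
```

```text
t: 3.45
tool_pos: [0.5553, 0.0847, 0.0545]
ee_rot: [[0.205, 0.979, 0.001], [0.979, -0.205, 0.0], [0.0, 0.001, -1.0]]
wrist_force: [1.3, -0.1, 2.0]
grip_width: 0.0007
t: 3.65
tool_pos: [0.5553, 0.0846, 0.0518]
ee_rot: [[0.205, 0.979, 0.001], [0.979, -0.205, 0.0], [0.0, 0.001, -1.0]]
wrist_force: [0.2, 0.2, 4.2]
grip_width: 0.0
```

```bash
python3 -m creep '[[0,0,0,-0.2,0,0,0],[0,0,0,-0.3,0,0,0],[0,0,0,-0.3,0,0,0]]'
python3 -m creep '[[0,0,0,-0.2,0,0,0],[0,0,0,-0.2,0,0,0]]'
```

```text
t: 3.95
tool_pos: [0.5553, 0.0846, 0.0488]
ee_rot: [[0.205, 0.979, 0.001], [0.979, -0.205, 0.0], [0.0, 0.001, -1.0]]
wrist_force: [0.9, 0.7, 4.9]
grip_width: 0.0003
t: 4.15
tool_pos: [0.5555, 0.0847, 0.0478]
ee_rot: [[0.205, 0.979, 0.001], [0.979, -0.205, 0.0], [0.0, 0.001, -1.0]]
wrist_force: [-1.6, -0.4, 14.1]
grip_width: 0.0003
```

The tab bottomed at z≈0.048 with 14 N, about 8.5 mm below first contact. I'll hold it there and start pushing along (0.206, 0.978).

```bash
python3 -m creep '[[0,0.05,0.25,0,0,0,0],[0,0.1,0.5,0,0,0,0],[0,0.21,1,0,0,0,0],[0,0.31,1.5,0,0,0,0],[0,0.41,2,0,0,0,0]]'
python3 - <<'E'
from h import *
s=ctrl.sense();print(s['t'],s['tool_pos'],s['wrist_force'])
im=optics.read_camera('wrist');cv2.imwrite(f'pics/w4.png',cv2.cvtColor(im,cv2.COLOR_RGB2BGR))
im=optics.read_camera('side');crop(im,220,130,170,140,4,'pics/side4z.png')
E
```

```text
t: 4.65
tool_pos: [0.5596, 0.1046, 0.0478]
ee_rot: [[0.205, 0.979, 0.001], [0.979, -0.205, -0.0], [0.0, 0.001, -1.0]]
wrist_force: [-0.8, -1.2, 14.1]
grip_width: 0.0003
4.65 [0.55964339 0.10458557 0.04783963] [-0.79406986 -1.19583011 14.06467469]
```

View pics/w4.png

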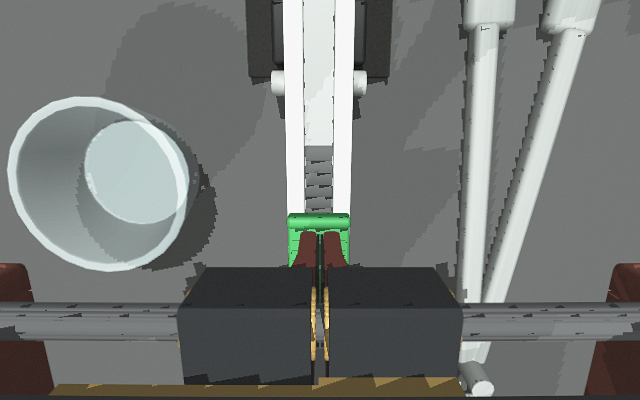

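View pics/side4z.png

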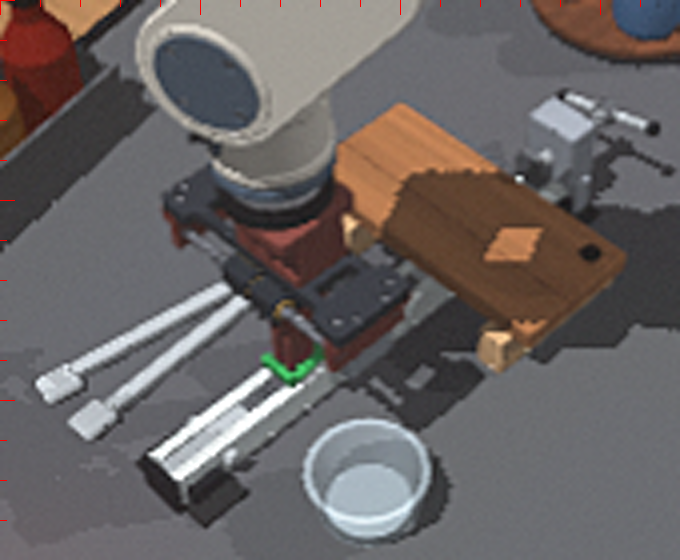

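The jaw follows: the lip stays at row about 215 just ahead of the fingers, and the bar end has moved closer. The board has not moved. I'll continue pushing.

```bash
python3 -m creep '[[0,0.1,0.5,0,0,0,0],[0,0.31,1.5,0,0,0,0],[0,0.52,2.5,0,0,0,0],[0,0.73,3.5,0,0,0,0],[0,0.84,4,0,0,0,0]]'
python3 -m creep '[[0,0.1,0.5,0,0,0,0],[0,0.31,1.5,0,0,0,0],[0,0.52,2.5,0,0,0,0],[0,0.73,3.5,0,0,0,0],[0,0.84,4,0,0,0,0]]'
python3 - <<'E'
from h import *
s=ctrl.sense();print(s['t'],s['tool_pos'],s['wrist_force'])
im=optics.read_camera('wrist');cv2.imwrite(f'pics/w5.png',cv2.cvtColor(im,cv2.COLOR_RGB2BGR))
im=optics.read_camera('side');crop(im,220,130,170,140,4,'pics/side5z.png')
E
```

```text
t: 5.25
tool_pos: [0.5682, 0.1451, 0.0479]
ee_rot: [[0.205, 0.979, 0.001], [0.979, -0.205, 0.0], [0.0, 0.001, -1.0]]
wrist_force: [-0.6, -1.7, 13.5]
grip_width: 0.0009
t: 5.75
tool_pos: [0.5766, 0.1852, 0.0479]
ee_rot: [[0.205, 0.979, 0.002], [0.979, -0.205, 0.0], [0.0, 0.001, -1.0]]
wrist_force: [-1.0, -1.5, 13.1]
grip_width: 0.0004
5.75 [0.57660696 0.18519652 0.04787639] [-0.99136214 -1.47199958 13.06389661]
```

View pics/w5.png

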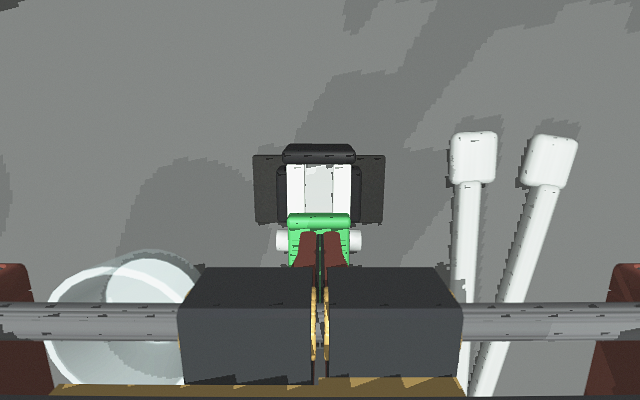

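View pics/side5z.png

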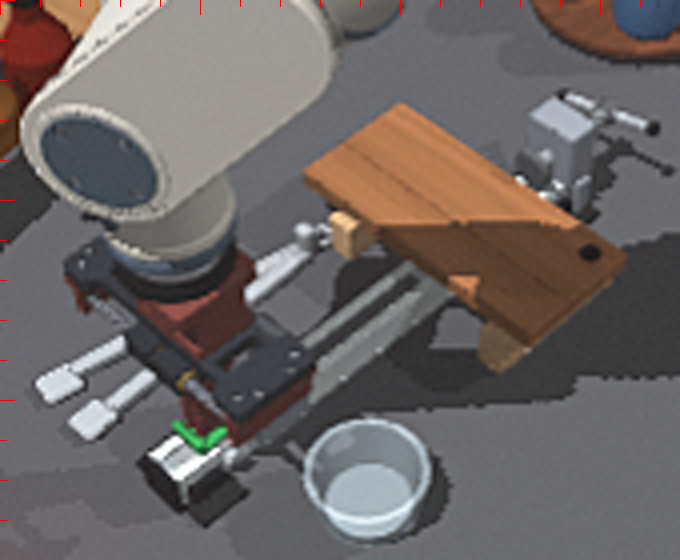

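The jaw has travelled about 102 mm. The board, ramekin and tongs are unmoved. I'll continue in small steps toward the end stop.

```bash
python3 -m creep '[[0,0.1,0.5,0,0,0,0],[0,0.21,1,0,0,0,0],[0,0.21,1,0,0,0,0]]'
python3 -m creep '[[0,0.1,0.5,0,0,0,0],[0,0.15,0.7,0,0,0,0],[0,0.15,0.7,0,0,0,0]]'
```

```text
t: 6.15
tool_pos: [0.5787, 0.1953, 0.0479]
ee_rot: [[0.205, 0.979, 0.002], [0.979, -0.205, 0.001], [0.001, 0.002, -1.0]]
wrist_force: [-0.8, 0.6, 13.3]
grip_width: 0.0002
t: 6.45
tool_pos: [0.5802, 0.2021, 0.0479]
ee_rot: [[0.205, 0.979, 0.002], [0.979, -0.205, 0.001], [0.001, 0.002, -1.0]]
wrist_force: [-1.3, 0.7, 12.8]
grip_width: 0.0004
```

```bash
python3 -m creep '[[0,0.1,0.5,0,0,0,0],[0,0.15,0.7,0,0,0,0],[0,0.15,0.7,0,0,0,0]]'
python3 -m creep '[[0,0.06,0.3,0,0,0,0],[0,0.12,0.6,0,0,0,0]]'
python3 - <<'E'
from h import *
im=optics.read_camera('wrist');cv2.imwrite(f'pics/w6.png',cv2.cvtColor(im,cv2.COLOR_RGB2BGR))
E
```

```text
t: 6.75
tool_pos: [0.581, 0.2067, 0.0475]
ee_rot: [[0.204, 0.979, -0.0], [0.979, -0.204, -0.003], [-0.003, 0.0, -1.0]]
wrist_force: [-0.9, -9.6, 13.3]
grip_width: 0.0004
t: 6.95
tool_pos: [0.5807, 0.2078, 0.047]
ee_rot: [[0.202, 0.979, -0.005], [0.979, -0.202, -0.011], [-0.011, -0.002, -1.0]]
wrist_force: [-1.3, -43.5, 21.1]
grip_width: 0.0005
```

View pics/w6.png

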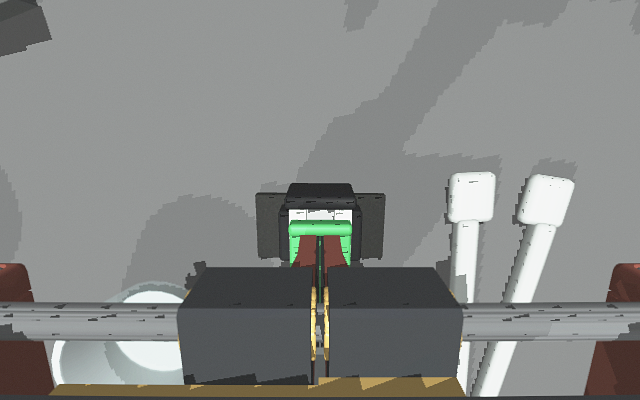

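The force rose to 43 N and the TCP stopped at y≈0.207, so the jaw is at its end stop with the lip against the fingers. Now I'll relieve the push and lift straight up.

```bash
python3 -m creep '[[0,-0.1,-0.5,0,0,0,0],[0,-0.12,-0.6,0.5,0,0,0],[0,-0.12,-0.6,1.5,0,0,0],[0,-0.12,-0.6,3,0,0,0],[0,-0.12,-0.6,5,0,0,0]]'
python3 -m creep '[[0,0,0,4,0,0,0],[0,0,0,8,0,0,0],[0,0,0,10,0,0,0],[0,0,0,10,0,0,0]]'
python3 - <<'E'
from h import *
for n in('wrist','top','side'):
    im=optics.read_camera(n);cv2.imwrite(f'pics/{n}7.png',cv2.cvtColor(im,cv2.COLOR_RGB2BGR))
    if n=='side': crop(im,220,130,170,140,4,'pics/side7z.png')
E
```

```text
t: 7.5
tool_pos: [0.5792, 0.2072, 0.0953]
ee_rot: [[0.206, 0.979, -0.004], [0.979, -0.206, -0.002], [-0.003, -0.004, -1.0]]
wrist_force: [0.4, 0.5, 0.3]
grip_width: 0.0003
t: 7.9
tool_pos: [0.5823, 0.209, 0.1995]
ee_rot: [[0.205, 0.979, 0.005], [0.979, -0.205, 0.001], [0.002, 0.004, -1.0]]
wrist_force: [-0.3, -0.4, -0.2]
grip_width: 0.0007
```

View pics/wrist7.png

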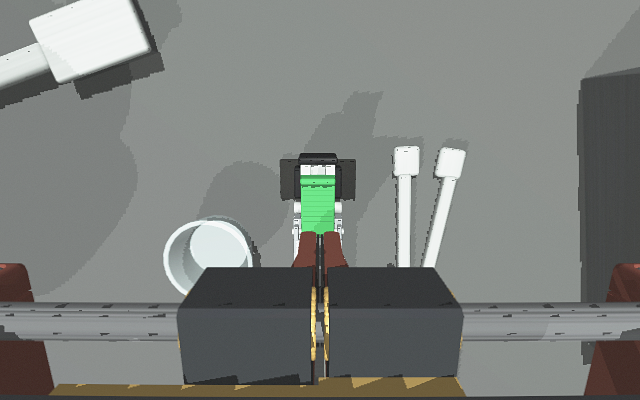

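View pics/side7z.png

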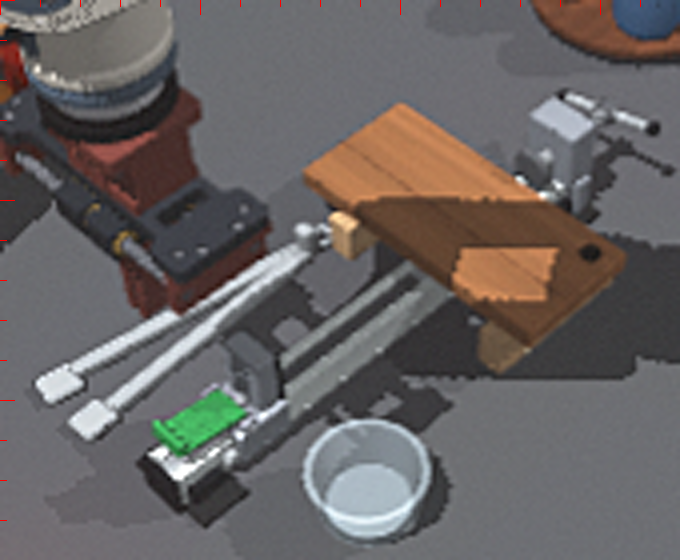

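The tab has sprung up with the lip near the bar's end, and the board, tongs and ramekin sit at the same pixels as before. I'll measure the lip-to-bar-end gap, which should be about 19 mm at the stop, and the jaw position.

```bash
python3 - <<'E'
from h import *
S=model('side');sz=lambda x,y:(220+x/4,130+y/4);d=np.array([.207,.978])
for a,b,z in(((287,328),(155,427),.06),((318,355),(187,451),.06),((350,255),(232,345),.091),((374,278),(255,366),.091)):
    print(1000*(atz(S,sz(*b),z)-atz(S,sz(*a),z))[:2]@d)
# wrist: lip mid vs bar end
s=ctrl.sense();W=model('wrist',s)
print(s['wrist_force'],1000*(atz(W,(319,165),.036)-atz(W,(318,178),.062))[:2]@d)
# unchanged items
a=cv2.imread('pics/side0.png');b=cv2.imread('pics/side7.png')
t=cv2.imread('pics/top7.png')[:,:,::-1];crop(t,240,110,200,130,4,'pics/top7z.png')
# expected lip location if at stop, relative to screw-head/bar geometry: jaw face to board edge gap
print('jaw top rear mid',atz(S,sz(243,355),.091), 'board W edge mid at start',atz(S,sz(413,257),.054))
E
```

```text
120.8542514776704
117.11228410205163
112.6157465182685
110.47324120621721
[ 0.22826803 -0.16122552  0.15485425] 6.6750447883186155
jaw top rear mid [0.56403357 0.14962052 0.091     ] board W edge mid at start [ 0.53415043 -0.01382786  0.054     ]
```

View pics/top7z.png

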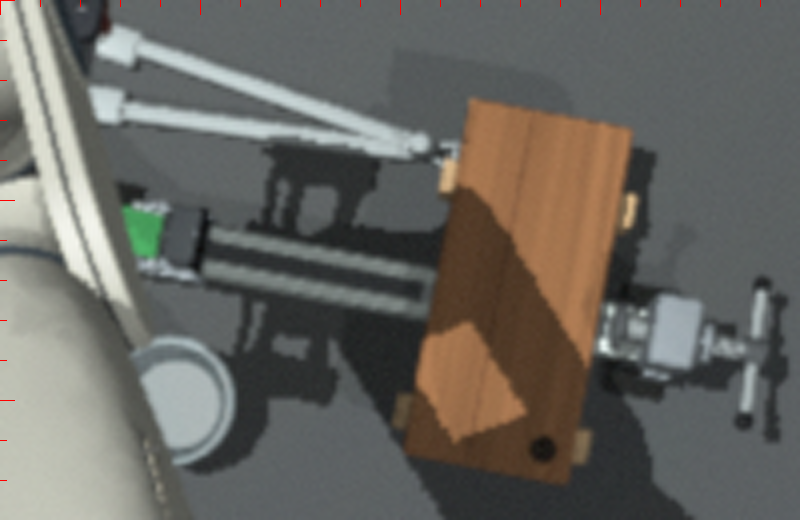

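```bash
python3 - <<'E'
from h import *
T=model('top');tz=lambda x,y:(240+x/4,110+y/4);d=np.array([.207,.978])
P=lambda x,y,z:1000*atz(T,tz(x,y),z)[:2]@d
print('bar end cap',P(62,222,.036),'jaw now rear',P(165,236,.091),'front',P(200,238,.091),'jaw start rear',P(349,270,.091),'front',P(381,272,.091))
print('board W',P(438,277,.054),'E',P(600,307,.054),'head W',P(651,325,.09),P(651,325,.06),'E',P(698,332,.09))
E
```

```text
bar end cap 343.32535400700493 jaw now rear 265.5969444896342 front 243.34578600604516 jaw start rear 145.88529447770767 front 125.64302145624771
board W 89.21596778284089 E -18.519195995845458 head W -48.89145542402488 -52.60603444723582 E -78.8570378887068
```

The top view puts the jaw's rear edge 78 mm from the bar's end (80 expected at the stop). Travel was about 119 mm, and the hard stop was felt at 43 N. I'll hand it in.

```bash
python3 -c "
from rig import ctrl
s=ctrl.sense();print(s['t'],s['tool_pos'],s['wrist_force']);print(ctrl.close_job())"
```

```text
8.05 [0.57972979 0.20819888 0.19500738] [ 0.22826803 -0.16122552  0.15485425]
the job is handed in; nothing more can be done
None
```

I opened the clamp and handed the job in at 8.05 s; no verdict was reported. With closed fingers I pressed the green tab down until it bottomed at about 14 N. Keeping it pressed, I pushed the jaw about 119 mm along the bar to its end stop, which I felt as a rise to 43 N at the wrist. Then I eased off and lifted straight up, well clear.

**Checks that agreed:**
- The tab sprang back up.
- The wrist force was near zero, so the robot is touching nothing.
- In the top view the jaw's rear edge is 78 mm from the bar's end, against about 80 mm expected at the stop.
- The board, ramekin and tongs showed no visible movement. I did not compare the brush, trivet and caddy before and after; the arm did not go near them.

**Checks that disagreed:**
- Triangulated heights came out about 8 mm low, so I found the tab's height by touch.
- The jaw's travel measured from the side view scattered between 110 and 121 mm.
- A rough wrist-camera reading of the gap from lip to bar end gave 7 mm where about 19 mm was expected. I trusted the top view and the felt stop over it.

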